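Seat a bushing on the test stand and hold the sprung gauge on its dot

TASK

Slide the dark steel bushing with the red dot, dot upward, over the pin of the sloping test stand until it sits flat on the stand's face, and let go of it. Then take the yellow hand gauge from its black holder and hold it square to the bushing's top face, its sprung tip on the red dot and lightly pressed in to about half its travel; the job finishes with you still holding it there, keeping still. Leave the plain bushing and the other things on the bench where they are.

Things in the scene. Friction and masses are not known exactly. Their poses are not given: they have to be found in the camera images.
- bushing: loose dark steel flanged bushing, about 0.16 kg, with a red dot on its top face: a tube 50 mm in diameter, 44 mm high, with a flange 62 mm in diameter and 6 mm high at its foot, and a through bore 22 mm in diameter. Origin at the centre of its underside, z up along the bore, +x towards the red dot. Stands flange down on the bench
- dot (a point): centre of the red dot (12 mm in diameter) on the bushing's top face, 18 mm from the bore's axis, 44 mm above the underside
- plain_bushing: loose dark steel bushing of the same size but without a dot; to be left alone
- stand: test stand, fixed to the bench: steel base plate 130 x 100 mm, 12 mm thick, blue blocks, and on top the sloping aluminium face (seat). Origin at the centre of its underside; its low side is -x, its origin's z axis is upright
- seat: the stand's sloping square face, 78 x 78 mm, fixed to the stand. Origin at the centre of the face (62 mm above the bench), z square out of the face and along the pin, leaning 20 degrees (0.349 rad) from vertical towards the stand's -x. The steel pin stands on the origin: 17 mm in diameter, 34 mm high, its top 6 mm tapered to 9 mm
- holder: black holder block, fixed, 74 x 74 mm, 62 mm high, with a vertical 21 mm hole in which the gauge stands. Origin at the centre of its underside
- gauge: loose yellow hand gauge, 0.16 kg, upright in the holder, tip down: yellow body 30 mm in diameter, 64 mm long, black cap 10 mm long on top; below it a steel snout 18 mm wide, 36 mm long, then the sprung tip. Origin on the axis at the lower end of the yellow body (this shoulder rests on the holder); z along the axis towards the cap. Grip the yellow body, e.g. 40 mm above the origin
- gauge_tip (a point): lowest point of the gauge's white rounded tip (8 mm in diameter), on the gauge's axis, 56 mm below its origin when not pressed in; it moves in with the tip
- tip (a joint): how far the gauge's sprung tip is pressed in, m: 0 free, 0.016 fully in; the spring needs 1 N to start and 0.5 N more per mm (5 N at half travel, 9 N at full)
- nut_jar: small glass jar of fixings, 50 mm wide, 65 mm high, bystander; origin under its centre
- tape_measure: yellow tape measure, 34 x 70 x 62 mm, bystander; origin under its centre
- grease_tin: red and white round tin, 69 mm wide, 50 mm high, bystander; origin under its centre
There are look-alikes about, which are no part of the job. Leave any green or purple look-alike of the bushing alone.

How it is judged (in metres and radians):
On the way, in this order (a step that is already met when the one before it is completed fails the run):
1. the dotted bushing is seated on the pin, flat on the stand's face, and let go (z of bushing in the frame of seat below 0.004 m and distance between bushing and seat below 0.007 m and angle between the z axis of bushing and the z axis of seat, either way round below 0.09 rad and contact force between each of the arm, the fingers and bushing below 0.3 N), for 0.3 s.
2. the gauge is lifted out of its holder (z of gauge in the frame of holder above 0.122 m and contact force between the fingers and gauge above 2 N), for 0.1 s.
At the end, for the whole second after the job is handed in: dotted bushing on the pin (within 7 mm), flat on the sloping face (4 mm, 5 deg), untouched by the robot; gauge held still in the fingers, within 8.5 deg of square to the stand's face, tip within 6 mm of the dot's centre and pressed in 4 to 12 of its 16 mm (contact 1.5 to 10 N) (all of step 1 and distance between gauge_tip and dot below 0.006 m and angle between the z axis of gauge and the z axis of seat, either way round below 0.15 rad and value of joint tip between 0.004 and 0.012 m and contact force between gauge and bushing between 1.5 and 10 N and contact force between the fingers and gauge above 2 N and linear speed of gauge below 0.01 m/s and contact force between gauge and stand below 0.1 N); the arm keeps its last pose, push and grip.
It fails at once if the plain bushing, jar, tape measure or tin is moved by more than 25 mm (distance of any of plain_bushing, nut_jar, tape_measure, grease_tin from where it was at the start of the episode above 0.025 m).
It fails at once if the gauge is pressed on the bushing with more than 25 N (contact force between gauge and bushing above 25 N).
It also fails if it takes over 54 s, if anything falls off the work surface, if the arm or the gripper's body presses on something with over 40 N, if the wrist force passes 120 N, or if a joint passes its speed limit or range.

ROBOT

A 6-joint arm with a two-finger parallel gripper is mounted at the origin on a cart in front of the work surface, level with it; the furniture and walls round the work are solid. World frame = base frame: x ahead of the robot, y to its left, z up, the work surface at z = 0. Lengths are in mm, angles in degrees, forces in N, time in s.
With the tool pointing down it reaches from about 350 to 850 mm from the base axis. Payload 8.1 kg.
Tool frame: the origin (TCP) lies midway between the tips of the shut fingers; the grasp point (between the pads) lies 19 mm behind it; z points along the fingers, y is the line along which they close (so a half turn about z gives the same grasp; the last joint's range is limited). The gripper opens to 85 mm and grips with 20 to 120 N. Pads are 22 mm wide; open, the fingers measure 114 mm over their backs; the gripper's body (76 mm by 85 mm) begins 54 mm behind the grasp point. The pads swing forward as they close: fully open they stand 13 mm farther back than shut.
Start: joints at [60.138, 7.471, 85.268, -0, 87.261, -4.893], TCP at [253.261, 543.934, 231.292] pointing down, gripper open.
Joint ranges: [-169.43, 169.43], [-51.17, 129.36], [1.28, 143.12], [-76.62, 256.62], [0, 156.53], [-152.29, 152.29]. Speed limits (degrees/s): [136.94, 136.94, 159.86, 180, 180, 180].

INTERFACE

Orientations are given as [roll, pitch, yaw] about the fixed x, y, z axes, in that order (R = Rz(yaw) Ry(pitch) Rx(roll)).
In Python, from bench import r gives the robot as it stands.
- The arm moves only by the tool apply_moves, never from a script. Its argument "steps" is a list of rows, each a list of 7 numbers: the opening, from -1 (shut) to 1 (fully open), then the shift along the tool's x, y, z in mm, then the turn, a rotation vector about the tool's x, y, z in units of 5 degrees (1.0 is 5 degrees). A call has exactly 8 rows; each row shifts and turns the commanded pose from where the row before left it, along the tool's axes as they then stand; what a row does not reach is not made up. A row lasts 1/10 s, in which the tool goes at most 50 mm and 8.59 degrees, less where a joint would pass 70% of its speed; a pose out of reach is approached as far as the arm can. A call is refused whole if a number of a shift passes 50 or a number of a turn 1, either way. A call with a gripper value outside its range is refused whole. The fingers move at their own pace and stop on an object; "squeeze" is the grip in N (left out, the last holds). Time passes only in rows, so rows that do not move let the fingers close, or fill a call up. It gives the time, the measured TCP pose, the force, the opening and the grip force at its end, in the units of the state.
- r.sense(): the state, without advancing time (a new reading comes with each control period).
- r.snapshot(name): name is "scene" or "top" or "wrist"; returns a dict with "color" (384x512x3 uint8, blue, green, red), "depth" (384x512 float32, mm along the optical axis (not along the pixel's ray), 0 where there is no reading), "mtx" (3x3 intrinsics, pixels), "T" (4x4, takes a point from camera to world coordinates); the wrist camera has in their place "hand_eye" (4x4, takes a point from camera to tool coordinates, whose origin is the TCP and whose axes are the flange's). Camera axes: x right, y down, z forward; pixel columns grow to the right and rows downward; lengths in mm; the calibration is good to about 2 mm. A picture is of the moment at which its call begins: read the wrist's pose just before it.
- r.hand_in(): hands the job in; it is judged then, once.
The state is a dict: "time": time; "joint_pos": joint angles; "qd": joint speeds; "joint_efforts": joint torques, N m; "tool_pos": TCP position; "tcp_rot": TCP orientation; "ft_force": force on the tool from outside, world axes, zero at the start; "wrist_torque": the same for the moment, N m; "finger_gap": finger opening in mm; "grip_force": force on a finger pad.
Only numpy, scipy, OpenCV 4.12 (cv2) and the standard library are available. Lean on these libraries where they do the work, as an engineer would, in place of code of your own. Each camera call takes 0.05 s, during which the arm holds its last target. There are 200 camera calls.

## Working session

There is one attempt and no reset: what is moved stays moved. The work goes in short steps, Python scripts to look and compute and a tool call to move; the robot and the scene stay as the last step left them, time stands still between calls to the robot, and variables do not carry over. Pictures are saved under pics/ and viewed, at most 10 in all, crops included, and the job is handed in when it is done.

Besides the shell and the picture viewer there is one more tool, called after "Request:" as name(argument=value, ...) on one line, values as JSON. apply_moves: Moves the arm, as the interface text tells. Its arguments: {"type":"object","properties":{"steps":{"type":"array"},"squeeze":{"type":"number"}},"required":["steps"]}

```bash
ls; mkdir -p pics
python3 - <<'E'
from bench import r
import cv2,numpy as np,pickle
s=r.sense();print(s)
d={n:r.snapshot(n) for n in("scene","top","wrist")}
pickle.dump((s,d),open("a.pkl","wb"))
for n in d:
    cv2.imwrite(f"pics/{n}0.png",d[n]["color"])
    print(n,d[n]["mtx"].round(1).tolist(),d[n].get("T",d[n].get("hand_eye")).round(3).tolist())
E
```

```text
pics
{'time': 0.0, 'joint_pos': array([ 6.01362035e+01,  7.51549557e+00,  8.53284195e+01, -1.56219637e-03,
        8.72621773e+01, -4.89299002e+00]), 'qd': array([ 0.11453767, -0.01133647,  0.01748972, -0.04012766,  0.01347087,
        0.02666426]), 'joint_efforts': array([ 2.04930247e-04, -5.69413340e+01, -5.00548339e+01, -1.53484461e-04,
        1.48891623e-02, -6.12859617e-05]), 'tool_pos': array([253.00836308, 543.44280232, 230.24863898]), 'tcp_rot': array([-1.79894161e+02, -7.49455678e-03,  1.55029263e+02]), 'ft_force': array([0.0464268 , 0.52154591, 0.5316599 ]), 'wrist_torque': array([ 0.02853155, -0.0153917 , -0.07702272]), 'grip_force': 0.0, 'finger_gap': 85.07127298012371}
scene [[387.5, 0.0, 254.3], [0.0, 387.5, 194.7], [0.0, 0.0, 1.0]] [[-0.982, 0.154, -0.113, 706.464], [0.191, 0.754, -0.629, 824.461], [-0.011, -0.639, -0.769, 925.59], [0.0, 0.0, 0.0, 1.0]]
top [[379.6, 0.0, 256.0], [0.0, 379.6, 188.5], [0.0, 0.0, 1.0]] [[-0.028, -0.981, 0.193, 332.95], [-1.0, 0.029, 0.003, 105.558], [-0.009, -0.192, -0.981, 1380.235], [0.0, 0.0, 0.0, 1.0]]
wrist [[275.6, 0.0, 260.0], [0.0, 275.6, 195.0], [0.0, 0.0, 1.0]] [[0.0, -0.951, -0.309, 78.831], [1.0, 0.0, -0.001, -0.306], [0.001, -0.309, 0.951, -144.037], [0.0, 0.0, 0.0, 1.0]]
```

View pics/scene0.png

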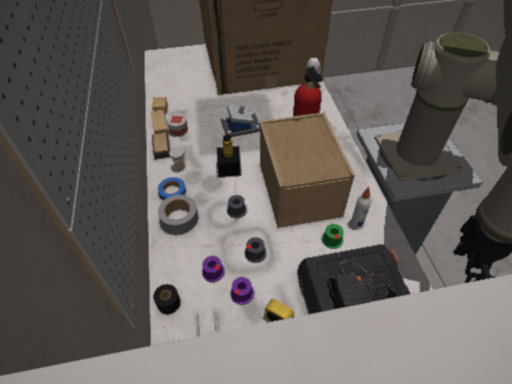

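View pics/top0.png

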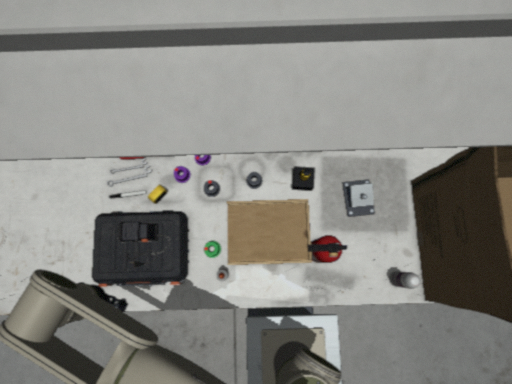

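Scene view: dotted bushing at (256,249) with its dot at (249,246), plain one at (237,206), gauge and holder at (229,158), stand at (240,120). In the top view these are at (211,188), (254,180), (303,177) and (358,197), with a tall carton at (268,232) between them and the robot.

```bash
cat > h.py <<'E'
import numpy as np,cv2,pickle
from scipy.spatial.transform import Rotation as R
def camT(s,p):
    if "T" in p: return p["T"]
    T=np.eye(4);T[:3,:3]=R.from_euler("xyz",s["tcp_rot"],degrees=True).as_matrix();T[:3,3]=s["tool_pos"]
    return T@p["hand_eye"]
def ray(s,p,uv):
    T=camT(s,p);d=T[:3,:3]@np.linalg.solve(p["mtx"],[uv[0],uv[1],1.]);return T[:3,3],d
def onplane(s,p,uv,z):
    o,d=ray(s,p,uv);return o+d*(z-o[2])/d[2]
def cloud(s,p):
    h,w=p["depth"].shape;u,v=np.meshgrid(np.arange(w),np.arange(h))
    q=np.stack([u,v,np.ones_like(u)],-1).reshape(-1,3)@np.linalg.inv(p["mtx"]).T*p["depth"].reshape(-1,1)
    T=camT(s,p);return (q@T[:3,:3].T+T[:3,3]).reshape(h,w,3)
def proj(s,p,X):
    T=np.linalg.inv(camT(s,p));c=T[:3,:3]@np.asarray(X,float)+T[:3,3];q=p["mtx"]@c;return q[:2]/q[2]
def tri(rays):
    A=np.zeros((3,3));b=np.zeros(3)
    for o,d in rays:
        d=d/np.linalg.norm(d);P=np.eye(3)-np.outer(d,d);A+=P;b+=P@o
    X=np.linalg.solve(A,b)
    return X,[float(np.linalg.norm(np.cross(X-o,d/np.linalg.norm(d)))) for o,d in rays]
E
python3 - <<'E'
from h import *
s,d=pickle.load(open("a.pkl","rb"))
for n,L in(("scene",[(256,249),(237,206),(229,165),(240,120),(300,160),(303,135)]),("top",[(211,188),(254,180),(303,177),(358,197),(268,232),(306,174)])):
    c=cloud(s,d[n])
    for u,v in L: print(n,u,v,c[v,u].round(0))
c=cloud(s,d["top"]);m=(c[...,2]>150)&(c[...,0]<800)&(c[...,0]>200)
u=np.argwhere(m);print("tall",u.shape)
b=c[195:272,225:312];z=b[b[...,2]>100];print("box",z.min(0),z.max(0),np.median(z,0))
a=cv2.resize(d["scene"]["color"][90:290,140:290],None,fx=3.9,fy=3,interpolation=cv2.INTER_CUBIC)
t=cv2.resize(d["top"]["color"][150:225,190:390],None,fx=4,fy=4,interpolation=cv2.INTER_CUBIC)
cv2.imwrite("pics/t1.png",t)
cv2.imwrite("pics/s1.png",cv2.resize(d["scene"]["color"][95:275,150:330],None,fx=3.3,fy=3.3,interpolation=cv2.INTER_CUBIC))
E
```

```text
scene 256 249 [608. 290.  45.]
scene 237 206 [634. 138.  46.]
scene 229 165 [632. -25.  51.]
scene 240 120 [ 563. -223.   59.]
scene 300 160 [453. 121. 181.]
scene 303 135 [420.  32. 186.]
top 211 188 [611. 277.  -0.]
top 254 180 [636. 116.   3.]
top 303 177 [617. -52. 114.]
top 358 197 [ 551. -248.   60.]
top 268 232 [428.  75. 181.]
top 306 174 [622. -60. 135.]
tall (103613, 2)
box [310.10436736 -68.44350538 102.07210329] [ 530.99780698  219.07127781 1380.23452485] [427.92338098  75.58793244 181.3097012 ]
```

View pics/s1.png

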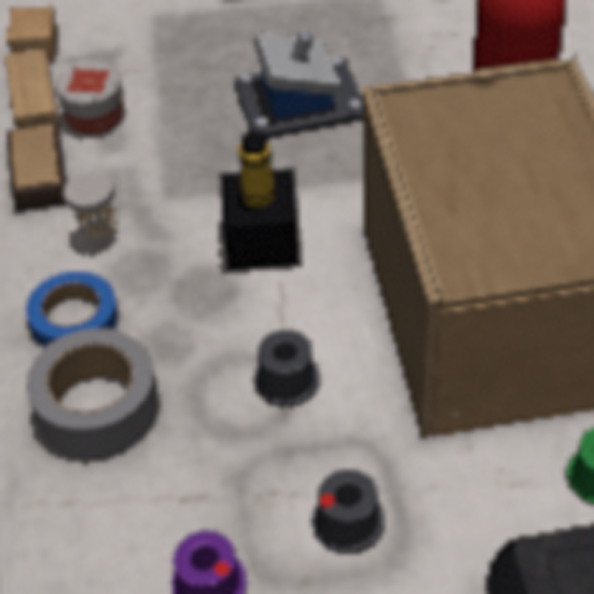

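View pics/t1.png

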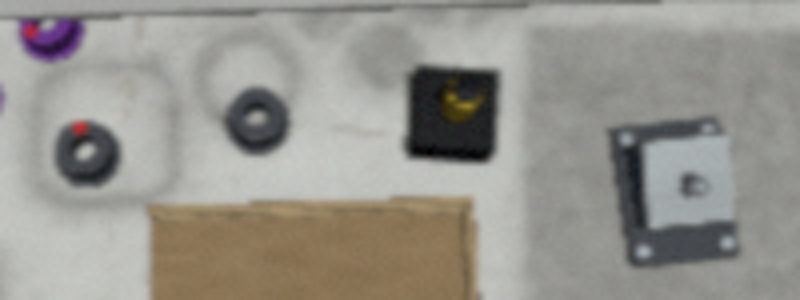

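Scene crop: dotted bushing at (347,500) with its dot at (327,500); the stand's pin is at (300,45) and the gauge in its holder at (257,170). Top crop: dot at (80,129), bore at (86,152), pin at (692,186). Now I move the wrist camera over the bushing.

Request:
apply_moves(steps=[[1, -48, -9, 2, 0, 0, 0], [1, -48, -9, 2, 0, 0, 0], [1, -48, -9, 2, 0, 0, 0], [1, -48, -9, 2, 0, 0, 0], [1, -48, -9, 2, 0, 0, 0], [1, -48, -9, 2, 0, 0, 0], [1, -48, -9, 2, 0, 0, 0], [1, -48, -9, 2, 0, 0, 0]])

```text
time: 0.95
tool_pos: [572.2, 315.1, 214.9]
tcp_rot: [-180.0, -0.0, 155.0]
ft_force: [0.6, 0.6, 0.5]
finger_gap: 85.4
grip_force: 0.0
```

```bash
cat >> h.py <<'E'
def look(tag):
    from bench import r
    s=r.sense();p=r.snapshot("wrist");pickle.dump((s,p),open(tag+".pkl","wb"));cv2.imwrite(f"pics/{tag}.png",p["color"]);print(s["tool_pos"].round(1),s["tcp_rot"].round(1),s["joint_pos"].round(0));return s,p
E
python3 -c "
from h import *
look('w1')"
```

```text
[572.2 315.1 214.9] [-180.   -0.  155.] [ 24.  16.  77.   0.  87. -41.]
```

View pics/w1.png

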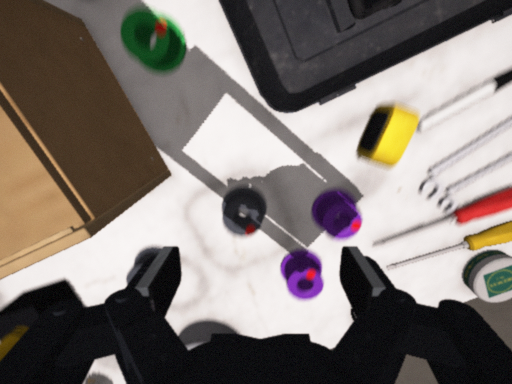

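The wrist view shows the dotted bushing at (244,210) with its dot at (250,229), purple look-alikes at (338,214) and (302,274), and the open fingers at (150,290) and (370,290).

Run:
```python
from h import *
s,d=pickle.load(open("a.pkl","rb"));sw,w=pickle.load(open("w1.pkl","rb"))
def red(p,u0,v0,k=9):
    c=p["color"][v0-k:v0+k,u0-k:u0+k].astype(float)
    wt=np.clip(c[...,2]-1.6*np.maximum(c[...,1],c[...,0])-15,0,None);vv,uu=np.mgrid[v0-k:v0+k,u0-k:u0+k]
    return np.array([(wt*uu).sum(),(wt*vv).sum()])/wt.sum()
px=[(s,d["scene"],red(d["scene"],249,246,6)),(s,d["top"],red(d["top"],210,182,5)),(sw,w,red(w,250,229))]
for a,b,c in px: print(c.round(1), onplane(a,b,c,44).round(1))
X,e=tri([ray(*q) for q in px]);print("dot",X.round(1),np.round(e,1))
for nm,S,P in(("w",sw,w),("scene",s,d["scene"])):
    c=cloud(S,P)
    m=(np.hypot(c[...,0]-608,c[...,1]-284)<50)
    z=c[m];print(nm,np.histogram(z[:,2],bins=range(-8,70,6)))
    t=z[(z[:,2]>37)&(z[:,2]<52)];print(len(t),t.min(0).round(1),t.max(0).round(1),np.median(t,0).round(1))
    (x,y),rad=cv2.minEnclosingCircle(t[:,:2].astype(np.float32));print("circle",x,y,rad)
# dark ellipse in wrist image
g=w["color"].max(2);roi=np.zeros_like(g);cv2.circle(roi,(244,210),30,255,-1)
m=((g<75)&(roi>0)).astype(np.uint8)
cv2.imwrite("pics/bw.png",cv2.resize(np.hstack([w["color"][170:250,200:290],cv2.cvtColor(m[170:250,200:290]*255,cv2.COLOR_GRAY2BGR)]),None,fx=4,fy=4,interpolation=cv2.INTER_CUBIC))
```

```text
[248.7 246.2] [625.3 276.4  44. ]
[209.4 181.7] [625.3 276.6  44. ]
[249.6 229.2] [628.5 274.   44. ]
dot [625.8 276.1  46.2] [1.4 1.  2.2]
w (array([   0, 2165,  375,   72,   78,   77,   89,   81,  834,  192,    0,
          0]), array([-8, -2,  4, 10, 16, 22, 28, 34, 40, 46, 52, 58, 64]))
1067 [582.5 249.3  37.1] [631.4 298.5  48. ] [606.1 274.5  45.3]
circle 606.9140014648438 273.6540832519531 24.994365692138672
scene (array([ 35, 478,  95,  29,  29,  29,  28,  33, 172,  35,   0,   0]), array([-8, -2,  4, 10, 16, 22, 28, 34, 40, 46, 52, 58, 64]))
218 [583.1 249.9  37.3] [631.9 300.2  49.2] [608.  276.2  44.1]
circle 606.582763671875 275.1030578613281 25.879261016845703
```

View pics/bw.png

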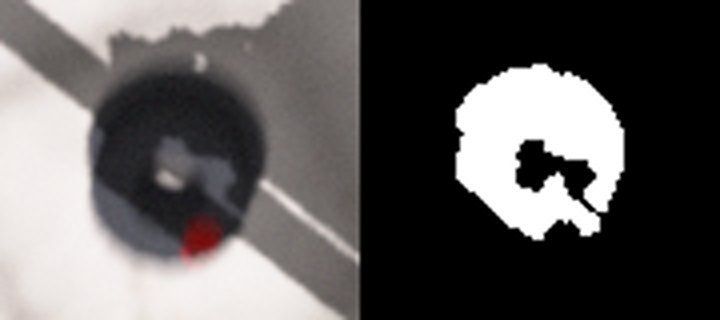

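The crop shows the bushing's dark top face ringing the bore, with the red dot at (202,238) in the crop. Depth and rays agree on a centre near (607,274.5) with the top at about 45. Next I measure the stand and gauge from the fixed cameras.

Run:
```python
from h import *
s,d=pickle.load(open("a.pkl","rb"))
for n,(u0,v0,u1,v1) in(("scene",(218,100,268,140)),("top",(340,175,380,220))):
    c=cloud(s,d[n])[v0:v1,u0:u1].reshape(-1,3);z=c[(c[:,2]>38)&(c[:,2]<90)]
    for k in range(6):
        A=np.c_[z[:,:2],np.ones(len(z))];q=np.linalg.lstsq(A,z[:,2],rcond=None)[0];e=z[:,2]-A@q;z=z[abs(e)<(8,5,4,3,3,3)[k]]
    nv=np.array([-q[0],-q[1],1]);nv/=np.linalg.norm(nv)
    (cx,cy),sz,an=cv2.minAreaRect(((z[:,:2])).astype(np.float32))
    print(n,len(z),"n",nv.round(3),"tilt",np.degrees(np.arccos(nv[2])),"lean az",np.degrees(np.arctan2(nv[1],nv[0])),"rect",cx,cy,sz,an,"z",q@[cx,cy,1])
    g=c[(c[:,2]>q@[cx,cy,1]+0)&(c@nv-nv@[cx,cy,q@[cx,cy,1]]>15)&(np.hypot(c[:,0]-cx,c[:,1]-cy)<45)]
    print(" pin pts",len(g),np.median(g,0) if len(g) else"")
for n,(u0,v0,u1,v1) in(("scene",(212,128,246,180)),("top",(285,160,322,195))):
    p=d[n];c=cloud(s,p)[v0:v1,u0:u1];im=cv2.cvtColor(p["color"],cv2.COLOR_BGR2HSV)[v0:v1,u0:u1]
    y=c[(im[...,0]>17)&(im[...,0]<33)&(im[...,1]>120)&(im[...,2]>70)];print(n,"yellow",len(y),y.min(0).round(0),np.median(y,0).round(0),y.max(0).round(0))
    z=c.reshape(-1,3);t=z[(z[:,2]>57)&(z[:,2]<67)];print(" holder rect",cv2.minAreaRect(t[:,:2].astype(np.float32)))
    t=z[(z[:,2]>128)&(z[:,2]<142)];print(" cap",len(t),np.median(t,0))
```

```text
scene 208 n [-0.321  0.001  0.947] tilt 18.712908092218548 lean az 179.80804148635374 rect 557.8373413085938 -259.7113342285156 (74.91973114013672, 80.86771392822266) 2.8843276500701904 z 62.973872293271526
 pin pts 31 [ 549.66344037 -257.59698726   87.21232741]
top 304 n [-0.336 -0.022  0.941] tilt 19.69750690628898 lean az -176.17440123067053 rect 558.3338012695312 -260.38897705078125 (73.20680236816406, 78.38552856445312) 4.364983081817627 z 62.242828170530515
 pin pts 25 [ 549.08912789 -258.62702695   89.64121566]
scene yellow 84 [617. -59.  76.] [630. -49. 100.] [642. -45. 132.]
 holder rect ((628.4873657226562, -59.05500030517578), (77.68490600585938, 72.58087158203125), 82.7473373413086)
 cap 50 [629.52484708 -56.30948608 135.41330265]
top yellow 25 [615. -77.  59.] [619. -58. 124.] [629. -47. 138.]
 holder rect ((630.0586547851562, -59.77384948730469), (74.18746948242188, 75.35394287109375), 84.49187469482422)
 cap 46 [629.19648297 -58.79785875 135.00256897]
```

Request:
apply_moves(steps=[[1, 0, 0, 14, 0, 0, -0.97], [1, 0, 0, 14, 0, 0, -0.97], [1, 0, 0, 14, 0, 0, -0.97], [1, 0, 0, 14, 0, 0, -0.97], [1, 0, 0, 14, 0, 0, -0.97], [1, 0, 0, 14, 0, 0, -0.97], [1, -16, -21.5, 20, 0, 0, 0], [1, -16, -21.5, 20, 0, 0, 0]])

```text
time: 1.8
tool_pos: [605.9, 276.3, 90.6]
tcp_rot: [180.0, 0.0, -175.8]
ft_force: [1.2, 0.1, -0.4]
finger_gap: 85.5
grip_force: 0.0
```

Run:
```python
from h import *
s,w=look('w2')
c=cloud(s,w);z=c.reshape(-1,3)
t=z[(np.hypot(z[:,0]-607,z[:,1]-275)<40)&(z[:,2]>38)&(z[:,2]<50)]
print(len(t),t.min(0),t.max(0),cv2.minEnclosingCircle(t[:,:2].astype(np.float32)))
print(proj(s,w,[607,274.5,44]))
```

```text
[605.9 276.3  90.6] [ 180.     0.  -175.8] [ 20.  23.  82.   0.  75. -74.]
2822 [582.58510545 249.05628238  38.01838048] [632.21660669 298.52511444  47.36879796] ((607.5645751953125, 273.56829833984375), 25.17256736755371)
[258.13548552 218.05402234]
```

Request:
apply_moves(steps=[[1, -1.4, -2, 14, 0, 0, 0], [1, 0, 0, 15, 0, 0, 0], [1, 0, 0, 15, 0, 0, 0], [1, 0, 0, 15, 0, 0, 0], [1, 0, 0, 12, 0, 0, 0], [1, 0, 0, 7, 0, 0, 0], [-1, 0, 0, 0, 0, 0, 0], [-1, 0, 0, 0, 0, 0, 0]], squeeze=50)

```text
time: 2.65
tool_pos: [607.8, 274.3, 13.6]
tcp_rot: [180.0, 0.0, -175.9]
ft_force: [-0.2, -0.6, -0.7]
finger_gap: 59.1
grip_force: 0.0
```

Request:
apply_moves(steps=[[-1, 0, 0, 0, 0, 0, 0], [-1, 0, 0, 0, 0, 0, 0], [-1, 0, 0, 0, 0, 0, 0], [-1, 0, 0, 0, 0, 0, 0], [-1, 0, 0, -10, 0, 0, 0], [-1, 0, 0, -20, 0, 0, 0], [-1, 0, 0, -30, 0, 0, 0], [-1, 0, 0, -30, 0, 0, 0]])

```text
time: 3.45
tool_pos: [606.4, 273.6, 103.4]
tcp_rot: [-180.0, -0.1, -175.9]
ft_force: [0.3, 0.9, -2.4]
finger_gap: 48.2
grip_force: 52.1
```

Request:
apply_moves(steps=[[-1, 0, -40, -22, 0, 0, 0], [-1, 0, -45, -20, 0, 0, 0], [-1, 0, -45, -20, 0, 0, 0], [-1, 0, -45, -20, 0, 0, 0], [-1, 0, -45, -20, 0, 0, 0], [-1, 0, -48, -10, 0, 0, 0], [-1, 0, -48, -8, 0, 0, 0], [-1, 0, -48, -6, 0, 0, 0]])

```text
time: 4.25
tool_pos: [633.3, -90.9, 230.3]
tcp_rot: [-180.0, 0.0, -175.9]
ft_force: [0.7, 0.1, -2.9]
finger_gap: 48.4
grip_force: 52.2
```

Request:
apply_moves(steps=[[-1, 2, -45, 0, 0, 0, 0], [-1, 2, -45, 0, 0, 0, 0], [-1, 0, -45, 0, 0, 0, 0], [-1, 0, -25, 0, 0, 0, 0], [-1, 0, -9, 0, 0, 0, 0], [-1, 0, 0, 0, 0, 0, 0], [-1, 0, 0, 0, 0, 0, 0], [-1, 0, 0, 0, 0, 0, 0]])

```text
time: 5.05
tool_pos: [642.1, -256.1, 229.4]
tcp_rot: [180.0, -0.0, -175.8]
ft_force: [0.8, 0.5, -2.3]
finger_gap: 48.4
grip_force: 52.3
```

Run:
```python
from h import *
s,w=look('w3')
print(proj(s,w,[558,-260,62]))
c=cloud(s,w).reshape(-1,3)
z=c[(c[:,2]>40)&(c[:,2]<85)&(np.hypot(c[:,0]-558,c[:,1]+260)<60)]
for k in range(7):
    A=np.c_[z[:,:2],np.ones(len(z))];q=np.linalg.lstsq(A,z[:,2],rcond=None)[0];e=z[:,2]-A@q;z=z[abs(e)<(8,5,4,3,2,2,2)[k]]
nv=np.array([-q[0],-q[1],1]);nv/=np.linalg.norm(nv)
rc=cv2.minAreaRect(z[:,:2].astype(np.float32));print(len(z),nv.round(3),np.degrees(np.arccos(nv[2])),np.degrees(np.arctan2(nv[1],nv[0])),rc,"z",q@[*rc[0],1])
h=(c-[*rc[0],q@[*rc[0],1]])@nv
g=c[(h>31)&(h<37)&(np.hypot(c[:,0]-548,c[:,1]+260)<30)];print("pin top",len(g),np.median(g,0).round(1),g.min(0),g.max(0))
m=np.median(g,0);hh=(m-[*rc[0],q@[*rc[0],1]])@nv;print("pin foot",m-nv*hh,hh)
```

```text
[ 642.1 -256.1  229.4] [ 180.    -0.  -175.8] [ -26.   22.   69.    0.   89. -120.]
[262.59553688 100.54099451]
4782 [-0.341 -0.026  0.94 ] 20.02612293318987 -175.58691017035258 ((557.4805908203125, -262.8440856933594), (73.32628631591797, 77.01139068603516), 4.37587833404541) z 63.54753701794033
pin top 136 [ 546.2 -263.9   95.1] [ 540.18024241 -270.36964109   90.42536581] [ 552.90402546 -257.93290193   97.86705061]
pin foot [ 557.64668649 -263.01130398   63.60320737] 33.483712149004376
```

View pics/w3.png

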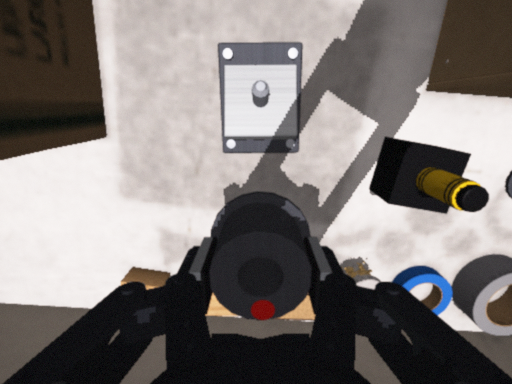

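The wrist view shows the stand with its pin at (261,92), the gripped bushing at (262,256) with its dot at (262,310), and the gauge and holder at (430,180). Next I measure the bushing in the tool frame with the same camera.

Run:
```python
from h import *
s,w=pickle.load(open("w3.pkl","rb"))
Tt=np.eye(4);Tt[:3,:3]=R.from_euler("xyz",s["tcp_rot"],degrees=True).as_matrix();Tt[:3,3]=s["tool_pos"]
c=(cloud(s,w)-Tt[:3,3])@Tt[:3,:3]
v,u=np.mgrid[:384,:512];m=(np.hypot(u-262,v-256)<68)&(w["depth"]>0)
z=c[m];print(np.histogram(z[:,2],bins=range(-50,20,5)))
t=z[(z[:,2]>-39)&(z[:,2]<-26)&(np.hypot(z[:,0],z[:,1])<32)];print(len(t),t.min(0).round(1),t.max(0).round(1),np.median(t,0).round(2))
A=np.c_[t[:,:2],np.ones(len(t))];print("plane",np.linalg.lstsq(A,t[:,2],rcond=None)[0].round(3))
print("circ",cv2.minEnclosingCircle(t[:,:2].astype(np.float32)))
im=w["color"].astype(int);rm=m&(im[...,2]>90)&(im[...,2]>2*im[...,1]);
o=w["hand_eye"][:3,3]
uv=[u[rm].mean(),v[rm].mean()];d=w["hand_eye"][:3,:3]@np.linalg.solve(w["mtx"],[*uv,1]);zz=np.median(t[:,2]);print("dot px",uv,(o+d*(zz-o[2])/d[2]).round(1),"depth",np.median(c[rm],0).round(1))
```

```text
(array([  21,  368,  310, 5352, 1631,  788,  758,  663,  491,  366,  292,
       1524,   69]), array([-50, -45, -40, -35, -30, -25, -20, -15, -10,  -5,   0,   5,  10,
        15]))
7030 [-24.1 -30.  -39. ] [ 25.7  30.  -26. ] [  4.63  -0.36 -30.64]
plane [ 4.0000e-03 -3.0000e-03 -3.0711e+01]
circ ((5.96367073059082, -0.023185929283499718), 30.390640258789062)
dot px [np.float64(262.3157894736842), np.float64(309.6038781163435)] [-18.    0.8 -30.6] depth [-17.7   0.6 -31. ]
```

Request:
apply_moves(steps=[[-1, 40, 0, 0, 0, 0, 0], [-1, 45, 0, 0, 0, 0, 0], [-1, 19.6, 0, 0, 0, -1, 0], [-1, 0, 0, 0, 0, -1, 0], [-1, 0, 0, 0, 0, -1, 0], [-1, 0, 0, 0, 0, -1, 0], [-1, 15, 0, 40, 0, 0, 0], [-1, 15, 0, 40, 0, 0, 0]])

```text
time: 5.9
tool_pos: [537.6, -265.6, 145.6]
tcp_rot: [-179.8, 20.2, -175.8]
ft_force: [0.7, -0.5, -2.9]
finger_gap: 48.9
grip_force: 52.3
```

Request:
apply_moves(steps=[[-1, 8, 0, 24.7, 0, 0, 0], [-1, 0, 0, 0, 0, 0, 0], [-1, 0, 0, 0, 0, 0, 0], [-1, 0, 0, 0, 0, 0, 0], [-1, 0, 0, 0, 0, 0, 0], [-1, 0, 0, 0, 0, 0, 0], [-1, 0, 0, 0, 0, 0, 0], [-1, 0, 0, 0, 0, 0, 0]])

```text
time: 6.7
tool_pos: [537.9, -265.5, 118.4]
tcp_rot: [-180.0, 20.0, -175.9]
ft_force: [0.0, 0.9, -1.7]
finger_gap: 48.2
grip_force: 52.4
```

Run:
```python
from h import *
from bench import r
s,w=look('w4')
for n in("scene","top"):
    p=r.snapshot(n);pickle.dump((s,p),open("b_%s.pkl"%n,"wb"));cv2.imwrite(f"pics/b_{n}.png",p["color"])
ps=pickle.load(open("b_scene.pkl","rb"))[1]["color"];pt=pickle.load(open("b_top.pkl","rb"))[1]["color"]
a=cv2.resize(ps[80:150,200:290],None,fx=4.4,fy=4.4,interpolation=cv2.INTER_CUBIC)
b=cv2.resize(w["color"][100:384,100:440],None,fx=1.1,fy=1.1)
H=max(a.shape[0],b.shape[0]);f=lambda x:cv2.copyMakeBorder(x,0,H-x.shape[0],0,0,cv2.BORDER_CONSTANT)
cv2.imwrite("pics/m4.png",np.hstack([f(a),f(b)]));print(a.shape,b.shape)
Rm=R.from_euler("xyz",s["tcp_rot"],degrees=True).as_matrix();n=-Rm[:,2];print("n",n.round(3))
S=np.array([557.7,-262.3,62.5]);q=s["tool_pos"]+Rm@[0.2,0,13.2]-S;print("bottom rel seat in tool axes",(q@Rm).round(1))
```

```text
[ 537.9 -265.5  118.4] [-180.    20.  -175.9] [ -40.   -2.  110.   16.   59. -140.]
(308, 396, 3) (312, 374, 3)
n [-0.342 -0.024  0.94 ]
bottom rel seat in tool axes [ -0.1  -1.8 -46.1]
```

View pics/m4.png

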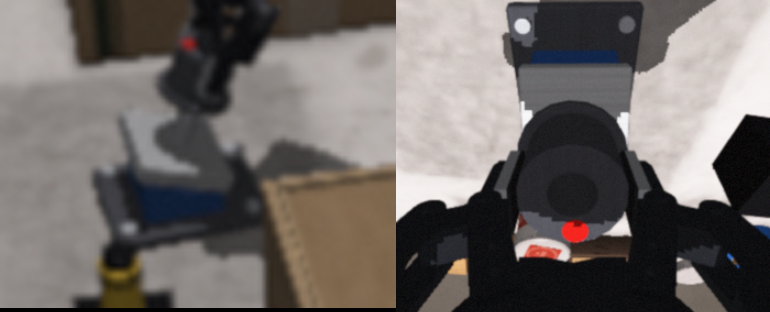

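The left half (scene) shows the bushing held above the pin. The right half (wrist) shows the seat's low edge spanning columns 520–632, with the bushing's bore at (572,192) and its dot at (575,231). I check the lateral offset from depth.

Run:
```python
from h import *
s,w=pickle.load(open("w4.pkl","rb"))
Rm=R.from_euler("xyz",s["tcp_rot"],degrees=True).as_matrix()
c=((cloud(s,w)-s["tool_pos"])@Rm).reshape(-1,3)
z=c[(c[:,2]>52)&(c[:,2]<64)&(abs(c[:,1])<50)&(abs(c[:,0])<55)]
print("seat",len(z),np.median(z[:,2]),z[:,0].max())
for x in range(20,42,4):
    k=z[(abs(z[:,0]-x)<2)]; 
    if len(k): print(x,len(k),k[:,1].min().round(1),k[:,1].max().round(1),((k[:,1].min()+k[:,1].max())/2).round(2))
f=c[(c[:,2]>4)&(c[:,2]<16)&(np.hypot(c[:,0],c[:,1])<36)]
print("flange",len(f),f.min(0).round(1),f.max(0).round(1))
for x in(14,18,22,26):
    k=f[abs(f[:,0]-x)<2]
    if len(k): print(x,k[:,1].min().round(1),k[:,1].max().round(1))
t=c[(c[:,2]>-33)&(c[:,2]<-28)&(np.hypot(c[:,0],c[:,1])<28)]
print("top",len(t),t.min(0),t.max(0))
for x in(-20,-16,12,16,20):
    k=t[abs(t[:,0]-x)<2]
    if len(k): print(x,k[:,1].min().round(1),k[:,1].max().round(1))
```

```text
seat 4191 58.2599283317528 40.41800517758699
20 504 -37.2 39.4 1.09
24 511 -37.9 40.0 1.08
28 517 -37.7 40.0 1.14
32 525 -37.4 39.5 1.06
36 574 -38.2 39.4 0.6
40 409 -37.1 39.2 1.02
flange 1648 [-11.6 -30.8   4. ] [31.  29.4 13.2]
14 -28.6 27.6
18 -27.0 25.2
22 -23.4 23.0
26 -19.8 18.2
top 6187 [-24.65403411 -25.87843915 -32.98878133] [ 25.63265186  25.85211968 -28.00294828]
-20 -17.4 16.2
-16 -20.3 19.1
12 -25.9 25.9
16 -20.5 20.1
20 -17.8 16.1
```

Request:
apply_moves(steps=[[-1, 0.4, 1.7, 0, 0, 0, 0], [-1, 0, 0, 5, 0, 0, 0], [-1, 0, 0, 5, 0, 0, 0], [-1, 0, 0, 5, 0, 0, 0], [-1, 0, 0, 5, 0, 0, 0], [-1, 0, 0, 5, 0, 0, 0], [-1, 0, 0, 5, 0, 0, 0], [-1, 0, 0, 0, 0, 0, 0]])

```text
time: 7.65
tool_pos: [547.1, -262.5, 88.4]
tcp_rot: [179.9, 19.9, -175.9]
ft_force: [-0.3, 0.5, -2.4]
finger_gap: 48.3
grip_force: 52.4
```

Request:
apply_moves(steps=[[-1, 0, 0, 4, 0, 0, 0], [-1, 0, 0, 4, 0, 0, 0], [-1, 0, 0, 3, 0, 0, 0], [-1, 0, 0, 2, 0, 0, 0], [-1, 0, 0, 1, 0, 0, 0], [-1, 0, 0, 0, 0, 0, 0], [-1, 0, 0, 0, 0, 0, 0], [-1, 0, 0, 0, 0, 0, 0]])

```text
time: 8.45
tool_pos: [552.3, -262.7, 76.7]
tcp_rot: [-180.0, 20.0, -175.9]
ft_force: [0.5, 0.5, -2.0]
finger_gap: 48.7
grip_force: 52.4
```

Request:
apply_moves(steps=[[-1, 0, 0, 0.7, 0, 0, 0], [-1, 0, 0, 0.7, 0, 0, 0], [-1, 0, 0, 0, 0, 0, 0], [-1, 0, 0, 0, 0, 0, 0], [-1, 0, 0, 0, 0, 0, 0], [-1, 0, 0, 0, 0, 0, 0], [-1, 0, 0, 0, 0, 0, 0], [-1, 0, 0, 0, 0, 0, 0]])

```text
time: 9.25
tool_pos: [552.7, -262.8, 76.0]
tcp_rot: [-180.0, 20.0, -175.8]
ft_force: [-7.3, 0.4, 6.8]
finger_gap: 48.4
grip_force: 53.4
```

Request:
apply_moves(steps=[[1, 0, 0, -0.5, 0, 0, 0], [1, 0, 0, 0, 0, 0, 0], [1, 0, 0, 0, 0, 0, 0], [1, 0, 0, 0, 0, 0, 0], [1, 0, 0, 0, 0, 0, 0], [1, 0, 0, 0, 0, 0, 0], [1, 0, 0, 0, 0, 0, 0], [1, 0, 0, 0, 0, 0, 0]])

```text
time: 10.05
tool_pos: [552.5, -262.6, 75.6]
tcp_rot: [180.0, 20.0, -175.9]
ft_force: [-0.7, 0.6, -0.0]
finger_gap: 85.5
grip_force: 0.0
```

Request:
apply_moves(steps=[[1, 0, 0, -15, 0, 0, 0], [1, 0, 0, -25, 0, 0, 0], [1, 0, 0, -35, 0, 0, 0], [1, 0, 0, -25, 0, 0, 0], [1, 0, 0, 0, 0, 0, 0], [1, 0, 0, 0, 0, 0, 0], [1, 0, 0, 0, 0, 0, 0], [1, 0, 0, 0, 0, 0, 0]])

```text
time: 10.85
tool_pos: [517.9, -264.3, 167.8]
tcp_rot: [179.9, 19.9, -175.9]
ft_force: [0.2, 0.3, -0.1]
finger_gap: 85.8
grip_force: 0.0
```

```bash
cat > m5.py <<'E'
from h import *
from bench import r
import sys
s,w=look(sys.argv[1])
Rm=R.from_euler("xyz",s["tcp_rot"],degrees=True).as_matrix()
C=cloud(s,w);n=np.array([-.341,-.0262,.940]);S=np.array([557.6,-263,63.6])
h=(C-S)@n;m=(np.linalg.norm(C-S-n*44,axis=2)<40)
print(np.histogram(h[m],bins=range(-4,56,4)))
t=C[m&(h>38)&(h<50)];
q=np.linalg.svd(t-t.mean(0))[2][2];q*=np.sign(q[2])
print("top n",q.round(3),"dev deg",np.degrees(np.arccos(q@n)),"med h",np.median((t-S)@n))
ex=np.cross([0,1,0],n);ex/=np.linalg.norm(ex);ey=np.cross(n,ex)
uv=np.c_[(t-S)@ex,(t-S)@ey].astype(np.float32);print("top circle rel seat",cv2.minEnclosingCircle(uv))
im=w["color"].astype(int);rm=m&(im[...,2]>90)&(im[...,2]>2*im[...,1])&(im[...,2]>2*im[...,0]);v,u=np.nonzero(rm)
d=np.median(C[rm],0);px=(u.mean(),v.mean());o,dr=ray(s,w,px);P=o+dr*(((S+n*44)-o)@n)/(dr@n)
print("dot px",px,rm.sum(),d.round(1),P.round(1))
np.save("dotw.npy",P)
E
python3 m5.py w5
```

```text
[ 517.9 -264.3  167.8] [ 179.9   19.9 -175.9] [ -41.   -8.  110.   16.   65. -140.]
(array([   0,    0,    1,    3,   40,   56,   90,   98,  196,  232,  113,
       1136, 1096,    0]), array([-4,  0,  4,  8, 12, 16, 20, 24, 28, 32, 36, 40, 44, 48, 52]))
top n [-0.348 -0.024  0.937] dev deg nan med h 43.962008266373026
top circle rel seat ((-0.6959946751594543, -0.3794217109680176), 25.06521224975586)
dot px (np.float64(259.8875), np.float64(228.39375)) 160 [ 559.  -261.8  111.3] [ 559.1 -261.7  111. ]m5.py:11: RuntimeWarning: invalid value encountered in arccos
  print("top n",q.round(3),"dev deg",np.degrees(np.arccos(q@n)),"med h",np.median((t-S)@n))
```

View pics/w5.png

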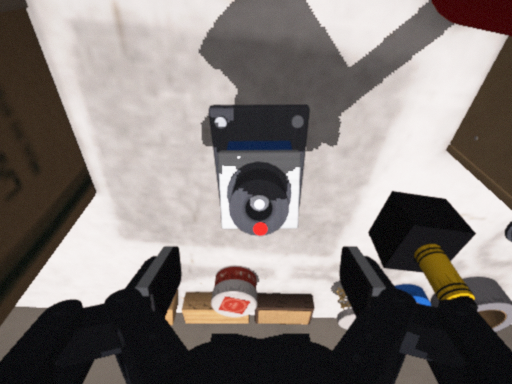

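The last picture shows the bushing seated flat on the stand, bore with pin tip at (260,204), dot at (260,229) and the gauge in its holder at (430,255). The fit agrees: its top is 44 mm above the face and parallel to it. Now I go to the gauge.

Request:
apply_moves(steps=[[1, 0, 0, -12, 0, 1, 0], [1, 0, 0, -12, 0, 1, 0], [1, 0, 0, -12, 0, 1, 0], [1, 0, 0, -12, 0, 1, 0], [1, -27, 41, 0, 0, 0, 0], [1, -27, 41, 0, 0, 0, 0], [1, -27, 41, 0, 0, 0, 0], [1, -27, 41, 0, 0, 0, 0]])

```text
time: 11.7
tool_pos: [604.5, -92.5, 215.1]
tcp_rot: [180.0, -0.1, -175.9]
ft_force: [1.2, -0.8, 0.3]
finger_gap: 85.1
grip_force: 0.0
```

Request:
apply_moves(steps=[[1, -22, 30, 0, 0, 0, 0], [1, 0, 0, 0, 0, 0, 0], [1, 0, 0, 0, 0, 0, 0], [1, 0, 0, 0, 0, 0, 0], [1, 0, 0, 0, 0, 0, 0], [1, 0, 0, 0, 0, 0, 0], [1, 0, 0, 0, 0, 0, 0], [1, 0, 0, 0, 0, 0, 0]])

```text
time: 12.5
tool_pos: [623.7, -63.5, 216.4]
tcp_rot: [-180.0, 0.0, -175.9]
ft_force: [-0.2, 0.1, 0.2]
finger_gap: 85.1
grip_force: 0.0
```

Run:
```python
from h import *
s,w=look('w6')
Rm=R.from_euler("xyz",s["tcp_rot"],degrees=True).as_matrix()
C=cloud(s,w);c=(C-s["tool_pos"])@Rm
near=np.hypot(C[...,0]-629,C[...,1]+58)<45
print(np.histogram(C[near][:,2],bins=range(50,150,8)))
t=C[near&(C[...,2]>128)&(C[...,2]<142)];print("cap",len(t),np.median(t,0),cv2.minEnclosingCircle(t[:,:2].astype(np.float32)))
b=C[near&(C[...,2]>85)&(C[...,2]<125)];print("body",len(b),b.min(0),b.max(0))
for z in(75,90,105,120):
    k=b[abs(b[:,2]-z)<6]
    if len(k): print(z,k.min(0).round(1),k.max(0).round(1))
m=np.median(t,0);print("cap in tool axes",((m-s["tool_pos"])@Rm).round(1),proj(s,w,m))
hd=C[(abs(C[...,2]-62)<4)&(np.hypot(C[...,0]-629,C[...,1]+58)<60)];print("holder",len(hd),np.median(hd[:,2]),cv2.minAreaRect(hd[:,:2].astype(np.float32)))
```

```text
[623.7 -63.5 216.4] [-180.     0.  -175.9] [ -10.   12.   82.   -0.   86. -105.]
(array([  56, 2829,   40,   51,   55,   51,   57,   57,   66,  217,  564,
         98]), array([ 50,  58,  66,  74,  82,  90,  98, 106, 114, 122, 130, 138, 146]))
cap 684 [627.34511495 -62.34335762 137.14676194] ((628.398193359375, -62.290252685546875), 13.869803428649902)
body 313 [614.12094013 -77.27628472  85.08004948] [631.25542547 -47.22417102 124.91482375]
90 [614.3 -77.   85.1] [629.1 -47.6  95.9]
105 [614.3 -76.6  99.2] [626.3 -49.4 110.7]
120 [614.1 -77.3 114.1] [631.3 -47.2 124.9]
cap in tool axes [-3.7  0.9 79.3] [261.57138646 206.33344155]
holder 3064 63.37305123543558 ((629.3502807617188, -62.30150604248047), (73.96524810791016, 74.45675659179688), 84.26107025146484)
```

Request:
apply_moves(steps=[[1, -5.2, 1.4, 10, 0, 0, 0], [1, 0, 0, 25, 0, 0, 0], [1, 0, 0, 25, 0, 0, 0], [1, 0, 0, 25, 0, 0, 0], [1, 0, 0, 25, 0, 0, 0], [1, 0, 0, 15, 0, 0, 0], [1, 0, 0, 8.4, 0, 0, 0], [-1, 0, 0, 0, 0, 0, 0]], squeeze=50)

```text
time: 13.35
tool_pos: [628.2, -61.0, 81.4]
tcp_rot: [180.0, -0.1, -175.9]
ft_force: [-0.5, -0.7, 0.4]
finger_gap: 73.0
grip_force: 0.0
```

Request:
apply_moves(steps=[[-1, 0, 0, 0, 0, 0, 0], [-1, 0, 0, 0, 0, 0, 0], [-1, 0, 0, 0, 0, 0, 0], [-1, 0, 0, 0, 0, 0, 0], [-1, 0, 0, 0, 0, 0, 0], [-1, 0, 0, 0, 0, 0, 0], [-1, 0, 0, 0, 0, 0, 0], [-1, 0, 0, 0, 0, 0, 0]])

```text
time: 14.15
tool_pos: [629.9, -61.3, 84.4]
tcp_rot: [-180.0, 0.1, -175.9]
ft_force: [-0.7, 1.0, 6.3]
finger_gap: 28.8
grip_force: 49.1
```

Request:
apply_moves(steps=[[-1, 0, 0, -5, 0, 0, 0], [-1, 0, 0, -10, 0, 0, 0], [-1, 0, 0, -20, 0, 0, 0], [-1, 0, 0, -20, 0, 0, 0], [-1, 0, 0, -25, 0, 0, 0], [-1, 0, 0, -30, 0, 0, 0], [-1, 0, 0, -25, 0, 0, 0], [-1, 0, 0, -15, 0, 0, 0]])

```text
time: 14.95
tool_pos: [629.6, -61.3, 236.1]
tcp_rot: [-180.0, 0.2, -175.9]
ft_force: [0.7, -0.9, -2.4]
finger_gap: 29.0
grip_force: 49.7
```

Run:
```python
from h import *
s,w=look('w7')
Rm=R.from_euler("xyz",s["tcp_rot"],degrees=True).as_matrix()
c=(cloud(s,w)-s["tool_pos"])@Rm
near=np.hypot(c[...,0],c[...,1])<28
z=c[near];print(np.histogram(z[:,2],bins=range(-70,100,10)))
for a in range(-60,90,6):
    k=z[abs(z[:,2]-a)<3]
    if len(k)>5: print(a,len(k),k.min(0).round(1),k.max(0).round(1),"ymid",((k[:,1].min()+k[:,1].max())/2).round(1))
p=proj(s,w,s["tool_pos"]+Rm@[0,0,78]);print("tip px",p)
u,v=[int(q) for q in p]
cv2.imwrite("pics/w7c.png",cv2.resize(w["color"][120:330,150:370],None,fx=2.6,fy=2.6,interpolation=cv2.INTER_CUBIC))
```

```text
[629.6 -61.3 236.1] [-180.     0.2 -175.9] [ -10.   12.   79.   -0.   88. -104.]
(array([ 461, 3476, 1958, 1525, 1074,  894,  503,  328,  225,    2,   43,
        101,   62,    0,   10,    0]), array([-70, -60, -50, -40, -30, -20, -10,   0,  10,  20,  30,  40,  50,
        60,  70,  80,  90]))
-60 395 [  8.9 -25.3 -62.2] [ 13.5  25.5 -57. ] ymid 0.1
-54 2963 [-12.5 -25.3 -57. ] [ 13.8  25.2 -51. ] ymid -0.0
-48 1041 [ -8.1 -25.2 -51. ] [ 14.7  25.3 -45. ] ymid 0.0
-42 1493 [-10.4 -24.9 -45. ] [ 16.   25.3 -39. ] ymid 0.2
-36 788 [-11.  -24.3 -39. ] [ 16.  27. -33.] ymid 1.3
-30 709 [  4.5 -26.9 -33. ] [ 16.  27. -27.] ymid 0.0
-24 634 [  2.9 -27.  -27. ] [ 15.9  27.2 -21. ] ymid 0.1
-18 569 [  3.  -27.1 -21. ] [ 15.7  27.  -15. ] ymid -0.0
-12 507 [  2.9 -27.  -15. ] [15.9 27.  -9. ] ymid 0.0
-6 316 [  2.9 -26.7  -9. ] [15.7 25.3 -3. ] ymid -0.7
0 201 [  3.2 -15.3  -3. ] [15.6 13.9  3. ] ymid -0.7
6 221 [  0.4 -15.7   3. ] [15.8 14.3  9. ] ymid -0.7
12 156 [  3.3 -15.5   9.1] [15.9 14.1 14.9] ymid -0.7
18 84 [  5.3 -13.9  15.1] [15.7 13.5 20.6] ymid -0.2
36 35 [ 7.3 -6.1 34.1] [ 9.9  4.5 38.9] ymid -0.8
42 62 [ 4.6 -8.5 39.1] [ 9.6  6.9 44.9] ymid -0.8
48 61 [ 1.7 -9.5 45.2] [ 9.6  7.9 51. ] ymid -0.8
54 48 [ 0.5 -9.6 51.2] [10.1  8.1 56.2] ymid -0.8
72 10 [ 3.2 -3.8 71.6] [ 4.6  2.  73.9] ymid -0.9
tip px [260.56799516 202.77823318]
```

Request:
apply_moves(steps=[[-1, 23.4, -38.8, 0, 0, 0, 0], [-1, 23.4, -38.8, 0, 0, 0, 0], [-1, 23.4, -38.8, 0, 0, 0, 0], [-1, 23.4, -38.8, 0, 0, 0, 0], [-1, 23.4, -38.8, 0, 0, 0, 0], [-1, 0, 0, 0, 0, -1, 0], [-1, 0, 0, 0, 0, -1, 0], [-1, 0, 0, 0, 0, -1, 0]])

```text
time: 15.8
tool_pos: [525.6, -263.3, 231.7]
tcp_rot: [180.0, 15.1, -175.9]
ft_force: [-0.3, 0.4, -1.3]
finger_gap: 28.7
grip_force: 50.0
```

Request:
apply_moves(steps=[[-1, 0, 0, 0, 0, -1, 0], [-1, 0, 0, 0, 0, 0, 0], [-1, 5, 0, 8, 0, 0, 0], [-1, 6, 0, 8, 0, 0, 0], [-1, 0, 0, 0, 0, 0, 0], [-1, 0, 0, 0, 0, 0, 0], [-1, 0, 0, 0, 0, 0, 0], [-1, 0, 0, 0, 0, 0, 0]])

```text
time: 16.6
tool_pos: [521.8, -263.5, 214.5]
tcp_rot: [-180.0, 20.0, -175.8]
ft_force: [0.0, -0.6, -1.6]
finger_gap: 29.1
grip_force: 50.0
```

```bash
cat > m8.py <<'E'
from h import *
import sys
s,w=look(sys.argv[1])
Rm=R.from_euler("xyz",s["tcp_rot"],degrees=True).as_matrix()
n=np.array([-.341,-.0262,.940]);n/=np.linalg.norm(n);P=np.load("dotw.npy")
print("tool axis dev deg",np.degrees(np.arccos(-Rm[:,2]@n)).round(2))
print("dot(w5) minus free tip, tool axes",((P-s["tool_pos"])@Rm-[.8,-.8,76.5]).round(1))
C=cloud(s,w);c=(C-s["tool_pos"])@Rm;im=w["color"].astype(int);near=np.linalg.norm(C-P,axis=2)<20
rm=near&(im[...,2]>80)&(im[...,2]>2*im[...,1])&(im[...,2]>2*im[...,0]);v,u=np.nonzero(rm);print("red",rm.sum(),"bbox",u.min() if len(u) else "",u.max() if len(u) else "",v.min() if len(v) else "",v.max() if len(v) else "")
if rm.sum():
    o,d=ray(s,w,((u.min()+u.max())/2,(v.min()+v.max())/2));X=o+d*((P-o)@n)/(d@n)
    print("red now tool",((X-s["tool_pos"])@Rm).round(1),"dot w5 px",proj(s,w,P).round(1))
z=c[(np.hypot(c[...,0],c[...,1])<14)]
for a in(12,42,50,54,60,66,72,76):
    k=z[abs(z[:,2]-a)<2]
    if len(k)>3: print(a,len(k),k.min(0).round(1),k.max(0).round(1))
print("tip px expected",proj(s,w,s["tool_pos"]+Rm@[.8,-.8,76.5]).round(1))
E
python3 m8.py w8
```

```text
[ 521.8 -263.5  214.5] [-180.    20.  -175.8] [ -41.  -10.  107.   15.   70. -138.]
tool axis dev deg 0.11
dot(w5) minus free tip, tool axes [-0.5 -0.1 33.5]
red 128 bbox 253 265 185 197
red now tool [  0.2  -1.4 110. ] dot w5 px [259.5 190.9]
42 39 [ 4.5 -8.3 40.3] [ 9.1  6.9 43.9]
50 42 [ 1.3 -9.5 48.1] [ 9.3  7.8 51.8]
54 36 [ 0.8 -9.6 52. ] [ 9.3  8.  56. ]
72 9 [ 2.8 -3.8 70.9] [ 4.5  2.1 73.1]
tip px expected [259.6 201.9]
```

Request:
apply_moves(steps=[[-1, -0.4, -0.3, 5, 0, 0, 0], [-1, 0, 0, 7, 0, 0, 0], [-1, 0, 0, 7, 0, 0, 0], [-1, 0, 0, 5, 0, 0, 0], [-1, 0, 0, 2, 0, 0, 0], [-1, 0, 0, 0, 0, 0, 0], [-1, 0, 0, 0, 0, 0, 0], [-1, 0, 0, 0, 0, 0, 0]])

```text
time: 17.45
tool_pos: [530.7, -263.2, 190.1]
tcp_rot: [-180.0, 20.0, -175.9]
ft_force: [-1.0, -0.2, -1.9]
finger_gap: 29.3
grip_force: 50.0
```

```bash
python3 m8.py w9; python3 -c "
from h import *
s,w=pickle.load(open('w9.pkl','rb'))
cv2.imwrite('pics/w9c.png',cv2.resize(w['color'][130:260,180:340],None,fx=4.5,fy=4.5,interpolation=cv2.INTER_CUBIC))
from bench import r
F=[r.sense()['ft_force'] for _ in range(3)];print(F)"
```

```text
[ 530.7 -263.2  190.1] [-180.    20.  -175.9] [ -40.   -8.  107.   15.   67. -138.]
tool axis dev deg 0.12
dot(w5) minus free tip, tool axes [-0.4  0.3  7.6]
red 94 bbox 253 266 193 201
red now tool [ 2.7 -0.9 84.1] dot w5 px [259.9 199.5]
42 39 [ 4.7 -8.3 40. ] [ 9.2  6.9 43.9]
50 41 [ 1.1 -9.5 48.1] [ 9.5  7.9 52. ]
54 36 [ 0.6 -9.6 52.3] [ 9.5  8.  55.5]
72 9 [ 3.1 -3.8 71.3] [ 4.3  2.1 73.9]
tip px expected [259.6 201.9]
[array([ 0.57118039,  0.16259041, -2.37135501]), array([ 0.57118039,  0.16259041, -2.37135501]), array([ 0.57118039,  0.16259041, -2.37135501])]
```

View pics/w9c.png

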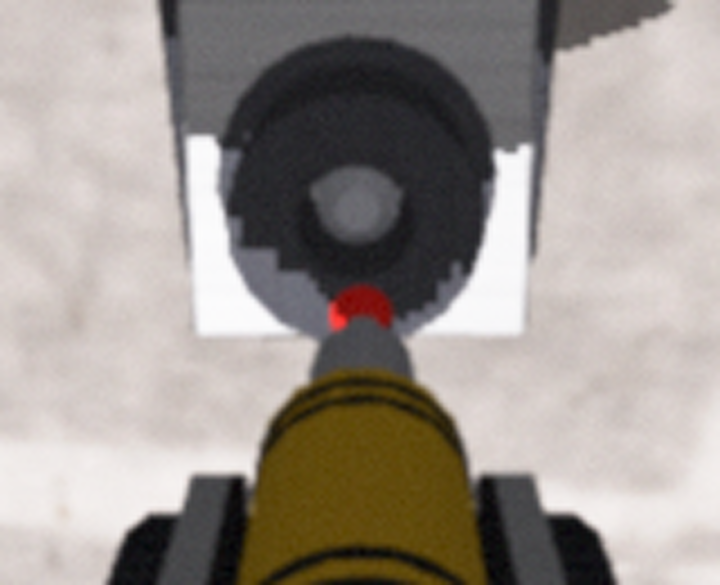

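The last picture shows the gauge's snout at (360,360), lined up in column with the red dot at (360,310) just beyond it. I press in gently.

Request:
apply_moves(steps=[[-1, -0.2, 0.2, 2, 0, 0, 0], [-1, 0, 0, 2, 0, 0, 0], [-1, 0, 0, 2, 0, 0, 0], [-1, 0, 0, 2, 0, 0, 0], [-1, 0, 0, 2, 0, 0, 0], [-1, 0, 0, 2, 0, 0, 0], [-1, 0, 0, 0, 0, 0, 0], [-1, 0, 0, 0, 0, 0, 0]])

```text
time: 18.3
tool_pos: [534.9, -262.6, 178.7]
tcp_rot: [-180.0, 20.0, -175.9]
ft_force: [-1.6, 0.9, 1.7]
finger_gap: 28.8
grip_force: 50.2
```

```bash
cat > f.py <<'E'
from bench import r
import numpy as np
n=np.array([-.341,-.0262,.940]);F=[]
for _ in range(6): r.snapshot("wrist");F.append(r.sense()["ft_force"])
F=np.array(F);print(F.mean(0).round(2),"along n",(F@n).mean().round(2),(F@n).std().round(2),r.sense()["tool_pos"].round(1))
E
python3 f.py; python3 m8.py w10
```

```text
[-2.   0.4  1.9] along n 2.46 0.32 [ 534.9 -262.6  178.6]
[ 534.9 -262.6  178.6] [-180.    20.  -175.9] [ -39.   -7.  107.   15.   65. -138.]
tool axis dev deg 0.1
dot(w5) minus free tip, tool axes [-0.4 -0.1 -4.7]
red 43 bbox 253 265 198 203
red now tool [ 3.7 -1.3 71.8] dot w5 px [259.5 204.3]
42 35 [ 4.5 -8.4 40. ] [ 9.3  6.9 43.9]
50 41 [ 1.1 -9.5 48.1] [ 9.1  7.9 52. ]
54 35 [ 0.6 -9.6 52.2] [ 9.3  7.3 55.9]
72 336 [ -4.1 -13.8  70.2] [12.5 13.7 74. ]
76 24 [ 7.6 -8.8 74.2] [12.3  6.2 77.9]
tip px expected [259.6 201.9]
```

Request:
apply_moves(steps=[[-1, -0.2, 0, 1.3, 0, 0, 0], [-1, 0, 0, 0, 0, 0, 0], [-1, 0, 0, 0, 0, 0, 0], [-1, 0, 0, 0, 0, 0, 0], [-1, 0, 0, 0, 0, 0, 0], [-1, 0, 0, 0, 0, 0, 0], [-1, 0, 0, 0, 0, 0, 0], [-1, 0, 0, 0, 0, 0, 0]])

```text
time: 19.45
tool_pos: [535.5, -262.5, 177.3]
tcp_rot: [-180.0, 20.0, -175.9]
ft_force: [-2.5, -0.6, 2.1]
finger_gap: 28.7
grip_force: 50.4
```

```bash
python3 f.py
python3 - <<'E'
from h import *
s,w=look('w11')
Rm=R.from_euler("xyz",s["tcp_rot"],degrees=True).as_matrix()
n=np.array([-.341,-.0262,.940]);S=np.array([557.6,-263,63.6])
C=cloud(s,w);m=np.linalg.norm(C-S-n*44,axis=2)<24
h=(C-S)@n;t=C[m&(h>39)&(h<49)];tt=(t-s["tool_pos"])@Rm
print("top face tool z",np.median(tt[:,2]).round(2),"-> press",76.5-np.median(tt[:,2]).round(2),"h",np.median((t-S)@n).round(2))
E
```

```text
[-2.21  0.56  1.85] along n 2.48 0.39 [ 535.5 -262.5  177.4]
[ 535.5 -262.5  177.4] [-180.    20.  -175.9] [ -39.   -7.  107.   15.   65. -138.]
top face tool z 70.48 -> press 6.019999999999996 h 43.99
```

```bash
python3 -c "
from bench import r
print(r.hand_in())"
```

```text
the job is handed in; nothing more can be done
None
```

I handed the job in without seeing a verdict: the dotted bushing is released flat on the pin, and I'm still holding the gauge square on the red dot, pressed in about 6–7 mm (about 4.5 N).

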